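Show where the balance tube goes in the centrifuge

ROBOT

A 6-joint arm with a two-finger parallel gripper is mounted at the origin on the work surface. World frame = base frame: x ahead of the robot, y to its left, z up, the work surface at z = 0. Lengths are in m, angles in rad, forces in N, time in s.
With the tool pointing down it reaches from about 0.35 to 0.95 m from the base axis. Payload 17.4 kg.
Tool frame: the origin (TCP) lies on the centre line of the jaws, within the pads' length; the fingertips stand 14 mm ahead of it and the grasp point (between the pads) lies 5 mm behind it; z points along the fingers, y is the line along which they close (so a half turn about z gives the same grasp; the last joint's range is limited). The gripper opens to 93 mm and grips with 3 to 60 N. Pads are 15 mm wide; open, the fingers measure 128 mm over their backs; the gripper's body (75 mm by 188 mm) begins 65 mm behind the grasp point.
Start: joints at [1.29, 0.116, 1.442, -0, 1.584, -0.038], TCP at [0.162, 0.655, 0.233] pointing down, gripper open.
Joint ranges: [-2.83, 2.83], [-0.83, 2.19], [0.07, 2.5], [-1.14, 4.28], [0.01, 3], [-2.97, 2.97]. Speed limits (rad/s): [1.89, 1.89, 2.22, 3.14, 3.14, 3.14].

INTERFACE

Orientations are given as a unit quaternion [x, y, z, w].
In Python, from bench import * gives the robot as it stands.
- The arm moves only by the tool step_arm, never from a script. Its argument "series" is a list of rows, each a list of 3 entries, a list of its own where there are three numbers: the shift along the tool's x, y, z in cm, then the turn, a rotation vector about the tool's x, y, z in degrees, then the opening in per cent of the stroke, from 0 (shut) to 100 (fully open). In form: [[[x, y, z], [ax, ay, az], claw], ...]. A call has 1 to 10 rows; each row shifts and turns the commanded pose from where the row before left it, along the tool's axes as they then stand; what a row does not reach is not made up. A row lasts 1/8 s, in which the tool goes at most 62.5 mm and 10.7 degrees, less where a joint would pass 70% of its speed; a pose out of reach is approached as far as the arm can. A call with a gripper value outside its range is refused whole. The fingers move at their own pace and stop on an object; "force" is the grip in N (left out, the last holds). Time passes only in rows, so rows that do not move let the fingers close. It gives the time, the measured TCP pose, the force, the opening and the grip force at its end, in the units of the state.
- read_state(): the state, without advancing time (a new reading comes with each control period).
- capture(name): name is "scene" or "top" or "wrist"; returns a dict with "frame" (480x640x3 uint8, blue, green, red), "fx", "fy", "cx", "cy" (pixels), "k1" (the pictures are not rectified: a ray, as slopes to the right and down, at radius r is drawn at 1 + k1 r^2 times it, then the intrinsics apply), "origin" and "attitude" of the camera in the world. Camera axes: x right, y down, z forward; pixel columns grow to the right and rows downward; lengths in m; the calibration is good to about 2 mm. A picture is of the moment at which its call begins. There is no depth.
- job_done(): hands the job in; it is judged then, once.
Trained networks look in a picture, given as the dict that the camera call returned (one of the last four; its "shot" number tells which), for a name from the list of things; names that differ only in an ending like _2 or _b are one class to them, and where a whole thing is asked for, a point or a joint stands for the part that bears it (a point fixed in the world has none). Each returns a list of dicts, best first, with "conf" (0 to 1); they miss things now and then, are a little off and sometimes report something else, mostly with a low value. They report only what shows in the picture. A call takes as long as a camera call. They do not tell look-alikes from the thing itself.
- find_in(picture, thing): "point" ([column, row] in pixels, amid what is visible of it).
- trace(picture, thing): "region" (480x640 bool, what is visible of it) and "point" ([column, row] in pixels, amid what is visible of it).
The state is a dict: "t": time; "joint_positions": joint angles; "qd": joint speeds; "effort": joint torques, N m; "ee_pos": TCP position; "tool_rot": TCP orientation; "force": force on the tool from outside, world axes, zero at the start; "ft_torque": the same for the moment, N m; "finger_gap": finger opening in m; "gripper_force": force on a finger pad.
Only numpy, scipy, OpenCV 4.12 (cv2) and the standard library are available. Lean on these libraries where they do the work, as an engineer would, in place of code of your own. Each camera call takes 0.05 s, during which the arm holds its last target. There are 200 camera calls.

TASK

A colleague is about to balance the centrifuge, which has one tube loaded: show how. First point at the one tube in the orange rack that is of the same kind and size as the loaded tube, then point at the empty rotor place, straight across from the loaded tube, where it must go; each time bring the fingertips straight above the cap or the sleeve's mouth, one to four centimetres from it, and hold still there for two seconds. Touch and move nothing at all, and do not bring the fingertips down close to any other tube or rotor place.

Things in the scene. Friction and masses are not known exactly. Their poses are not given: they have to be found in the camera images.
- tube_a_top (a point): Centre of the cap's top face of a 15 mL conical screw-cap tube standing loose and upright in a narrow hole of the rack: clear, 17 mm across, 120 mm long, ribbed blue screw cap 22 mm across and 13 mm high. z is along the tube, up. The cap top is about 124 mm above the bench.
- tube_b_top (a point): Centre of the cap's top face of a small 5 mL capped tube in a narrow hole of the rack, where it has play: clear, 12 mm across, only 79 mm long, blue cap 15 mm across. Cap top about 83 mm above the bench.
- tube_c_top (a point): Centre of the open mouth of a glass test tube without any cap, in a narrow hole of the rack: 16 mm across, 100 mm long, mouth about 104 mm above the bench.
- tube_d_top (a point): Centre of the cap's top face of a fat 50 mL conical screw-cap tube in a wide hole of the rack: 29 mm across, 116 mm long, blue cap 35 mm across. Cap top about 120 mm above the bench.
- tube_e_top (a point): The same on a second fat 50 mL tube, like the first, in another wide hole of the rack.
- loaded_tube_top (a point): Centre of the cap's top face of the one tube already loaded in the rotor: a 15 mL conical screw-cap tube, 17 mm across, 120 mm long, ribbed blue cap 22 mm across. It leans 30 degrees, its cap towards the rotor's axis and 35 mm from it; its cap top is about 157 mm above the bench. z is up.
- rotor (a joint): Angle of the rotor about its upright axis in rad, anticlockwise positive seen from above; it turns freely at a touch and must stay as found.
- lid (a joint): Opening angle of the centrifuge's lid in rad: 0 closed, 2.15 to 2.35 as it now stands, leaning back beyond upright. The lid is a white frame, 270 x 246 mm, 14 mm thick, with a clear window, hinged on the machine's rear edge.
- centrifuge: White bench centrifuge, 300 mm deep, 260 mm wide, its deck 165 mm above the bench, fixed; origin at the centre of its underside. Its own +x points to the hinge at the rear, -x to the grey front panel; it stands side-on, rear roughly to the robot's left. The round bowl in its deck is 226 mm across, its centre (the rotor's axis) 15 mm from the origin along +x. In the bowl an aluminium cone rotor carries six black tube sleeves, 60 degrees apart.
- rack: Orange plastic tube rack, 126 x 222 x 66 mm, fixed; origin at the centre of its underside, its 222 mm length along its own y. Two rows of six narrow holes (34 mm apart) on its -x side, one row of four wide holes on its +x side.
- place_1 (a point): Centre of the mouth of sleeve 1 of the rotor's six sleeves, numbered anticlockwise seen from above, 60 degrees apart, 46 mm from the rotor's axis and 137 mm above the bench, 28 mm below the machine's deck. Mouth 27 mm across outside, 22 mm inside; the sleeve slopes down and outwards from it at 30 degrees from upright. z is up.
- place_2 (a point): The same point of sleeve 2.
- place_3 (a point): The same point of sleeve 3.
- place_4 (a point): The same point of sleeve 4.
- place_5 (a point): The same point of sleeve 5.
- place_6 (a point): The same point of sleeve 6.
- cassette2: A flat white test cassette, 70 x 20 x 5 mm, lying loose on the bench between rack and centrifuge; a bystander. Origin at the underside, in the middle.
- vial: A small amber vial with a blue cap, 17 mm across, 46 mm high, standing on the bench; a bystander. Origin at the underside, in the middle.
- marker: A marker pen, 135 mm long, 14 mm across, lying on the bench; a bystander. Origin at the underside, in the middle.
Mind the look-alikes: they are no part of the job. What is shaped like the part that bears tube_a_top but brown is not meant.

How it is judged:
By the outcome, as a careful person would: the job done as asked, in the order asked, and still so for the second after the job is handed in, with the robot touching nothing.
It also fails if it takes over 45 s, if anything falls off the work surface, if the arm or the gripper's body presses on something with over 40 N, if the wrist force passes 120 N, or if a joint passes its speed limit or range.

## Working session

There is one attempt and no reset: what is moved stays moved. The work goes in short steps, Python scripts to look and compute and a tool call to move; the robot and the scene stay as the last step left them, time stands still between calls to the robot, and variables do not carry over. Pictures are saved under pics/ and viewed, at most 10 in all, crops included, and the job is handed in when it is done.

Besides the shell and the picture viewer there is one more tool, called after "Request:" by a JSON object that holds its "op" and its "data". step_arm: Moves the arm, as the interface text tells. Its arguments: {"type":"object","properties":{"series":{"type":"array"},"force":{"type":"number"}},"required":["series"]}

```bash
mkdir -p pics
cat > h.py <<'E'
from bench import *
import numpy as np, cv2
from scipy.spatial.transform import Rotation as R
def rot(a):
    a=np.array(a,float)
    return a if a.shape==(3,3) else R.from_quat(a).as_matrix()
def K(c): return np.array([[c['fx'],0,c['cx']],[0,c['fy'],c['cy']],[0,0,1.]])
def D(c): return np.array([c['k1'],0,0,0,0.])
def ray(c,p):
    n=cv2.undistortPoints(np.array([[p]],float),K(c),D(c))[0,0]
    d=rot(c['attitude'])@np.array([n[0],n[1],1]); return np.array(c['origin'],float),d/np.linalg.norm(d)
def atz(c,p,z):
    o,d=ray(c,p); return o+d*(z-o[2])/d[2]
def proj(c,P):
    A=rot(c['attitude']); q=(np.atleast_2d(P)-np.array(c['origin']))@A
    return cv2.projectPoints(q.reshape(-1,1,3),np.zeros(3),np.zeros(3),K(c),D(c))[0][:,0]
def tri(obs):
    M=np.zeros((3,3));b=np.zeros(3)
    for c,p in obs:
        o,d=ray(c,p);Q=np.eye(3)-np.outer(d,d);M+=Q;b+=Q@o
    return np.linalg.solve(M,b)
E
python3 - <<'E'
from h import *
np.set_printoptions(precision=3,suppress=True)
s=read_state();print(s['t'],s['ee_pos'],s['tool_rot'])
for n in ['scene','top','wrist']:
    c=capture(n);cv2.imwrite(f'pics/{n}0.png',c['frame'])
    print(n,c['origin'],c['attitude'],c['fx'],c['k1'])
    for t in ['tube_a_top','loaded_tube_top','place_1','rack','rotor','centrifuge']:
        print(t,[(np.round(d['point']).tolist(),round(d['conf'],2)) for d in find_in(c,t)])
E
```

```text
0.0 [0.162 0.655 0.232] [ 0.121  0.993 -0.001 -0.   ]
scene [ 1.259 -0.558  1.062] [ 0.834  0.403 -0.163 -0.339] 610.1426660992122 -0.09095735755328362
tube_a_top [([223.0, 265.0], 0.63), ([296.0, 343.0], 0.6), ([256.0, 288.0], 0.52), ([268.0, 312.0], 0.48), ([479.0, 101.0], 0.4)]
loaded_tube_top [([393.0, 185.0], 0.83), ([237.0, 294.0], 0.39)]
place_1 [([396.0, 184.0], 0.85)]
rack [([267.0, 316.0], 0.55)]
rotor [([396.0, 182.0], 0.55)]
centrifuge [([149.0, 404.0], 0.74), ([423.0, 167.0], 0.65)]
top [0.476 0.006 1.442] [ 0.713 -0.7    0.019 -0.012] 490.1107144379409 0.027238784529142798
tube_a_top [([383.0, 232.0], 0.59), ([382.0, 277.0], 0.45)]
loaded_tube_top [([226.0, 248.0], 0.57)]
place_1 [([228.0, 246.0], 0.92)]
rack [([374.0, 232.0], 0.93)]
rotor [([226.0, 248.0], 0.97)]
centrifuge [([228.0, 248.0], 0.74), ([169.0, 245.0], 0.55)]
wrist [0.083 0.674 0.385] [0.779 0.61  0.09  0.115] 407.6043517044048 -0.04541233862057149
tube_a_top []
loaded_tube_top []
place_1 []
rack []
rotor []
centrifuge [([157.0, 467.0], 0.63)]
```

View pics/scene0.png

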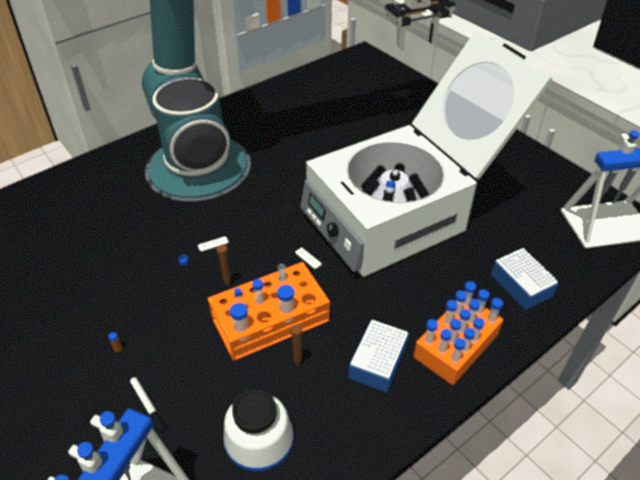

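View pics/top0.png

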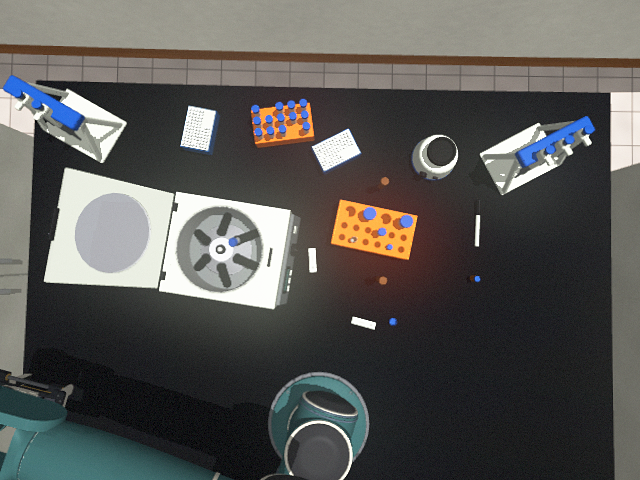

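View pics/wrist0.png

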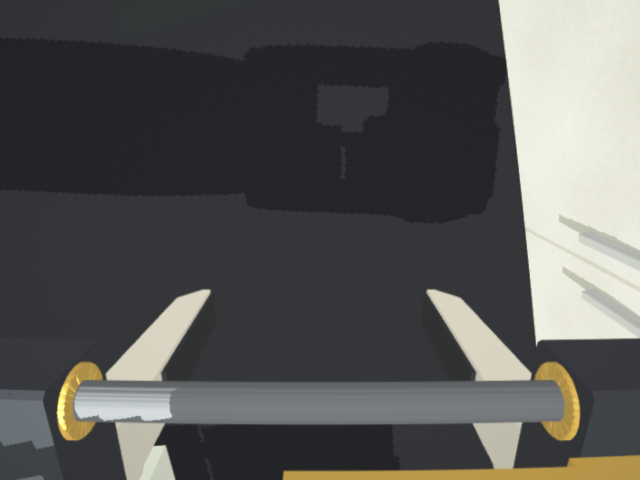

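The scene shows the rack (scene 268,312; top 375,230), with the likely 15 mL tube at top (382,232). The rotor is at top (221,249) and its loaded cap at (233,242). I'll zoom in on both.

Run:
```python
from h import *
np.set_printoptions(precision=4,suppress=True)
cs={}
tiles=[]
boxes={'top':[(165,195,275,305),(325,185,425,265)],'scene':[(340,135,450,210),(200,250,340,360)]}
for n in ['top','scene']:
    c=capture(n);cs[n]=c;f=c['frame']
    for b in boxes[n]:
        im=cv2.resize(f[b[1]:b[3],b[0]:b[2]],(400,300),interpolation=cv2.INTER_CUBIC);tiles.append(im)
    hsv=cv2.cvtColor(f,cv2.COLOR_BGR2HSV);m=cv2.inRange(hsv,(105,120,60),(130,255,255))
    k,l,st,ce=cv2.connectedComponentsWithStats(m)
    for i in range(1,k):
        if st[i,4]>5:
          for b in boxes[n]:
            if b[0]<ce[i,0]<b[2] and b[1]<ce[i,1]<b[3]: print(n,ce[i],st[i])
cv2.imwrite('pics/crop.png',np.vstack([np.hstack(tiles[:2]),np.hstack(tiles[2:])]))
```

```text
top [369.3273 213.1909] [364 208  12  12 110]
top [405.9167 220.9444] [400 216  12  11 108]
top [381.6757 231.3514] [379 228   7   7  37]
top [232.4151 241.6792] [229 238   8   8  53]
top [389.375 246.75 ] [388 245   4   5  16]
scene [390.4894 183.7447] [386 181   9   7  47]
scene [256.9681 283.734 ] [253 278  10  12  94]
scene [285.2129 292.7376] [277 286  17  15 202]
scene [237.6    291.8286] [235 289   6   7  35]
scene [238.1937 311.0045] [230 303  17  17 222]
```

View pics/crop.png

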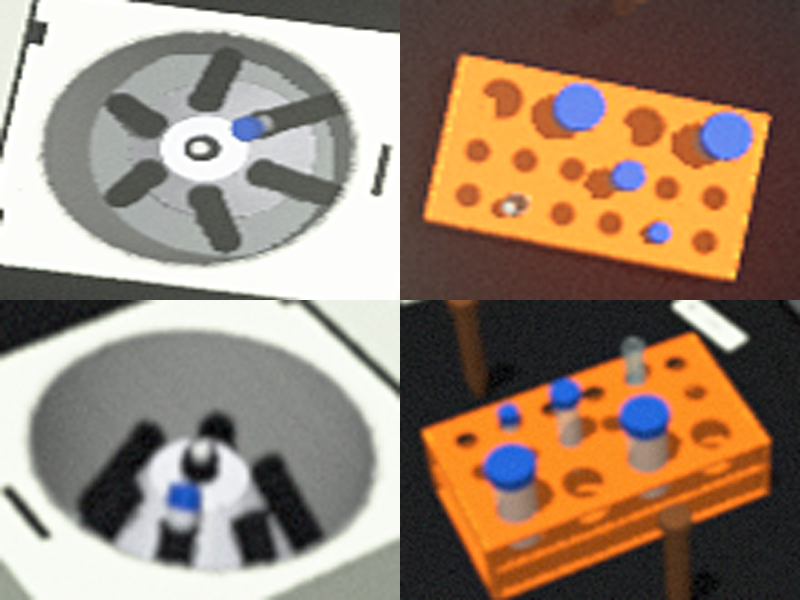

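The crops settle it. Tube a is the mid-size blue cap at top (381.7,231.4). The loaded cap is at top (232.4,241.7), and the sleeve across from it has its mouth near top (208,258). Next I'll compute positions and overlay the model.

Run:
```python
from h import *
np.set_printoptions(precision=4,suppress=True)
c=capture('top');s=capture('scene')
print('A tri',tri([(c,(381.7,231.4)),(s,(257,281.5))]),'A z.124',atz(c,(381.7,231.4),.124),atz(s,(257,281.5),.124))
print('L tri',tri([(c,(232.4,241.7)),(s,(390.5,183))]),'L z.155',atz(c,(232.4,241.7),.155),atz(s,(390.5,183),.155))
print('others',[atz(c,p,z)[:2] for p,z in [((369.3,213.2),.12),((405.9,220.9),.12),((389.4,246.75),.083)]])
# bowl rim
g=c['frame'].min(2);m=((g<205)*255).astype(np.uint8)
l=cv2.connectedComponents(m)[1];q=(l==l[225,190]).astype(np.uint8)
cn=max(cv2.findContours(q,cv2.RETR_EXTERNAL,cv2.CHAIN_APPROX_NONE)[0],key=cv2.contourArea)[:,0]
P=np.array([atz(c,p,.165)[:2] for p in cn.astype(float)])
from scipy.optimize import least_squares
r=least_squares(lambda v:np.hypot(*(P-v[:2]).T)-v[2],[*P.mean(0),.113],loss='soft_l1',f_scale=.002)
ax=r.x[:2];print('bowl',r.x,len(P),np.median(abs(r.fun)))
print('hub z.14',atz(c,(220.8,249.3),.14))
L=atz(c,(232.4,241.7),.155)[:2];v=L-ax;th=np.arctan2(v[1],v[0]);print('r',np.hypot(*v),'th',np.degrees(th))
u=v/np.hypot(*v);print('opp',ax-.046*u)
a=[th+np.radians(60*k) for k in range(6)]
f1=cv2.resize(c['frame'][195:305,165:275],None,fx=5,fy=5,interpolation=cv2.INTER_CUBIC)
for k,t in enumerate(a):
  for rr,z in [(.046,.137),(.046+.025,.137-.0433)]:
    p=(proj(c,[ax[0]+rr*np.cos(t),ax[1]+rr*np.sin(t),z])[0]-[165,195]+.5)*5-.5
    cv2.circle(f1,tuple(int(i) for i in p),3,(0,0,255) if k!=3 else (0,255,0),-1)
p=(proj(c,[*ax,.14])[0]-[165,195]+.5)*5;cv2.circle(f1,tuple(int(i) for i in p),3,(255,0,255),-1)
cv2.imwrite('pics/ov.png',f1)
```

```text
A tri [ 0.5514 -0.1611  0.1266] A z.124 [ 0.5515 -0.1615  0.124 ] [ 0.5495 -0.1599  0.124 ]
L tri [0.516  0.2344 0.1549] L z.155 [0.5155 0.2338 0.155 ] [0.5165 0.235  0.155 ]
others [array([ 0.6004, -0.1277]), array([ 0.5814, -0.2271]), array([ 0.5116, -0.1886])]
bowl [0.4962 0.2655 0.1112] 251 0.0006980069194582605
hub z.14 [0.4952 0.2665 0.14  ]
r 0.037128890689019464 th -58.66404882999176
opp [0.4722 0.3048]
```

View pics/ov.png

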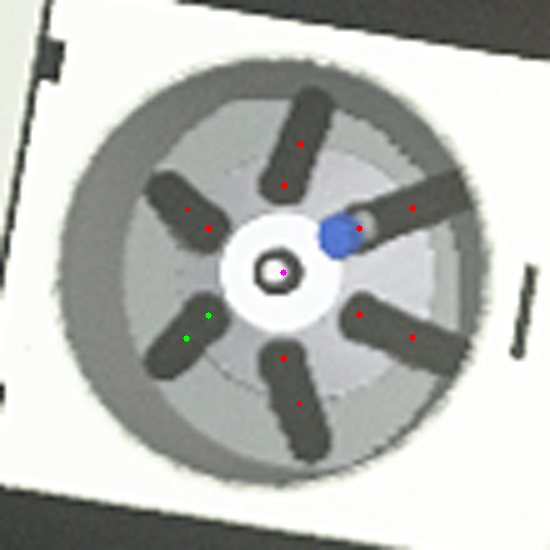

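The model fits. Tube a's cap is at (0.551,-0.161,0.125), and the opposite sleeve mouth (green) is at (0.472,0.305,0.137). I'll go up first with the gripper shut and the tool turned square to the world axes.

Request:
{"op": "step_arm", "data": {"series": [[[0,0,-5.5],[0,0,0],0],[[0,0,-5.5],[0,0,0],0],[[0,0,-5.5],[0,0,0],0],[[0,0,-5.5],[0,0,0],0]]}}

```text
t: 1.75
ee_pos: [0.1622, 0.6549, 0.4546]
tool_rot: [0.121, 0.993, 0.0, 0.0]
force: [0.4, 0.5, 0.7]
finger_gap: 0.0573
gripper_force: 0.0
```

Request:
{"op": "step_arm", "data": {"series": [[[0,0,0],[0,0,9.5],0],[[0,0,0],[0,0,9.5],0],[[0,0,0],[0,0,9.5],0],[[0,0,0],[0,0,9.5],0],[[0,0,0],[0,0,9.5],0],[[0,0,0],[0,0,9.5],0],[[0,0,0],[0,0,9.5],0],[[0,0,0],[0,0,9.5],0],[[0,0,0],[0,0,0],0],[[0,0,0],[0,0,0],0]]}}

```text
t: 3.0
ee_pos: [0.1623, 0.6552, 0.4526]
tool_rot: [0.705, 0.709, 0.0, -0.0]
force: [-0.1, -0.0, -0.3]
finger_gap: 0.0005
gripper_force: 0.0
```

Request:
{"op": "step_arm", "data": {"series": [[[-5,3,0],[0,0,0],0],[[-5,3,0],[0,0,0],0],[[-5,3,0],[0,0,0],0],[[-5,3,0],[0,0,0],0],[[-5,3,0],[0,0,0],0],[[-5,3,0],[0,0,0],0],[[0,0,0],[0,0,0],0]]}}

```text
t: 3.88
ee_pos: [0.3441, 0.3529, 0.4533]
tool_rot: [0.707, 0.707, 0.001, 0.0]
force: [0.5, 1.9, -0.7]
finger_gap: 0.0008
gripper_force: 0.0
```

Request:
{"op": "step_arm", "data": {"series": [[[-5,2,0],[0,0,0],0],[[-5,2,0],[0,0,0],0],[[-5,2,0],[0,0,0],0],[[-5,2,0],[0,0,0],0],[[-5,2,0],[0,0,0],0],[[-5,2,0],[0,0,0],0],[[-5,2,0],[0,0,0],0],[[-5,2,0],[0,0,0],0],[[-5,2,0],[0,0,0],0],[[-5,2,0],[0,0,0],0]]}}

```text
t: 5.12
ee_pos: [0.5444, -0.1452, 0.4526]
tool_rot: [0.705, 0.709, 0.0, 0.0]
force: [-0.0, 0.9, 0.8]
finger_gap: 0.0006
gripper_force: 0.0
```

Request:
{"op": "step_arm", "data": {"series": [[[0,0,0],[0,0,0],0],[[0,0,0],[0,0,0],0]]}}

```text
t: 5.38
ee_pos: [0.5438, -0.1435, 0.4526]
tool_rot: [0.706, 0.708, 0.0, -0.0]
force: [0.2, 0.2, -0.7]
finger_gap: 0.0005
gripper_force: 0.0
```

Request:
{"op": "step_arm", "data": {"series": [[[-1.7,0.7,0],[0,0,0],0],[[0,0,0],[0,0,0],0],[[0,0,5],[0,0,0],0],[[0,0,5],[0,0,0],0],[[0,0,0],[0,0,0],0],[[0,0,0],[0,0,0],0]]}}

```text
t: 6.12
ee_pos: [0.5508, -0.161, 0.3552]
tool_rot: [0.706, 0.708, 0.001, 0.001]
force: [-0.4, 0.2, 0.6]
finger_gap: 0.0005
gripper_force: 0.0
```

Run:
```python
from h import *
np.set_printoptions(precision=4,suppress=True)
c=capture('wrist');s=read_state();print(s['t'],s['ee_pos'])
f=c['frame'];hsv=cv2.cvtColor(f,cv2.COLOR_BGR2HSV);m=cv2.inRange(hsv,(105,120,60),(130,255,255))
k,l,st,ce=cv2.connectedComponentsWithStats(m)
for i in range(1,k):
    if st[i,4]>60: print(ce[i],st[i],atz(c,ce[i],.124))
print(proj(c,[[.551,-.161,.124],[.472,.305,.137]]))
cv2.imwrite('pics/w1.png',f)
```

```text
6.175 [ 0.5509 -0.1612  0.3556]
[497.5786  89.5564] [ 468    7   87  142 2297] [ 0.7107 -0.0534  0.124 ]
[369.5627 172.2766] [ 351  154   39   37 1045] [ 0.5983 -0.1279  0.124 ]
[317.8237 207.4232] [307 196  22  24 397] [ 0.55   -0.1615  0.124 ]
[281.0562 224.175 ] [275 217  14  15 160] [ 0.5143 -0.1781  0.124 ]
[118.0647 227.5706] [107 218  23  20 340] [ 0.3539 -0.1816  0.124 ]
[347.1434 270.6945] [331 253  36  37 969] [ 0.5795 -0.2261  0.124 ]
[459.72   283.1158] [435 263  80  70 475] [ 0.6948 -0.2397  0.124 ]
[[ 318.9198  206.8823]
 [ 211.5846 -414.1071]]
```

View pics/w1.png

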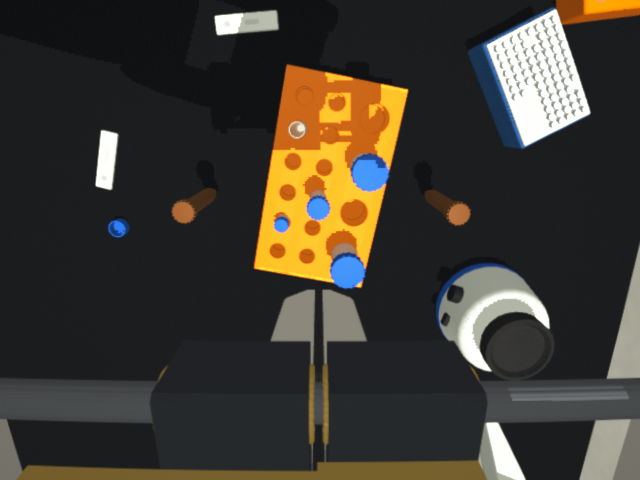

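The wrist view shows cap a at (318,207), which gives (0.550,-0.161) and agrees with the other cameras. The area below is clear, so I'll descend until the fingertips are 2.4 cm above the cap and hold.

Request:
{"op": "step_arm", "data": {"series": [[[0,0,4],[0,0,0],0],[[0,0,4],[0,0,0],0],[[0,0,4],[0,0,0],0],[[0,0,3],[0,0,0],0],[[0,0,2],[0,0,0],0],[[0,0,2],[0,0,0],0],[[0,0,0],[0,0,0],0],[[0,0,0],[0,0,0],0],[[0,0,0],[0,0,0],0]]}}

```text
t: 7.3
ee_pos: [0.551, -0.1613, 0.1638]
tool_rot: [0.707, 0.708, 0.0, 0.001]
force: [0.4, 0.5, -0.0]
finger_gap: 0.0002
gripper_force: 0.0
```

Request:
{"op": "step_arm", "data": {"series": [[[0,0,0],[0,0,0],0],[[0,0,0],[0,0,0],0],[[0,0,0],[0,0,0],0],[[0,0,0],[0,0,0],0],[[0,0,0],[0,0,0],0],[[0,0,0],[0,0,0],0],[[0,0,0],[0,0,0],0],[[0,0,0],[0,0,0],0],[[0,0,0],[0,0,0],0],[[0,0,0],[0,0,0],0]]}}

```text
t: 8.55
ee_pos: [0.5506, -0.1612, 0.1627]
tool_rot: [0.707, 0.708, -0.0, 0.0]
force: [-0.2, -0.8, -0.4]
finger_gap: 0.0003
gripper_force: 0.0
```

Request:
{"op": "step_arm", "data": {"series": [[[0,0,0],[0,0,0],0],[[0,0,0],[0,0,0],0],[[0,0,0],[0,0,0],0],[[0,0,0],[0,0,0],0],[[0,0,0],[0,0,0],0],[[0,0,0],[0,0,0],0],[[0,0,0],[0,0,0],0],[[0,0,0],[0,0,0],0],[[0,0,0],[0,0,0],0],[[0,0,0],[0,0,0],0]]}}

```text
t: 9.8
ee_pos: [0.5506, -0.1612, 0.1627]
tool_rot: [0.707, 0.708, 0.0, 0.0]
force: [-0.2, -0.2, -0.2]
finger_gap: 0.0004
gripper_force: 0.0
```

Request:
{"op": "step_arm", "data": {"series": [[[0,0,0],[0,0,0],0],[[0,0,0],[0,0,0],0],[[0,0,-5],[0,0,0],0],[[0,0,-5],[0,0,0],0],[[0,0,-5],[0,0,0],0],[[0,0,-5],[0,0,0],0],[[0,0,0],[0,0,0],0]]}}

```text
t: 10.68
ee_pos: [0.5511, -0.1614, 0.3669]
tool_rot: [0.707, 0.708, 0.001, 0.003]
force: [-0.2, -0.2, -0.7]
finger_gap: 0.0005
gripper_force: 0.0
```

Request:
{"op": "step_arm", "data": {"series": [[[4.6,-0.8,0],[0,0,0],0],[[4.6,-0.8,0],[0,0,0],0],[[4.6,-0.8,0],[0,0,0],0],[[4.6,-0.8,0],[0,0,0],0],[[4.6,-0.8,0],[0,0,0],0],[[4.6,-0.8,0],[0,0,0],0],[[4.6,-0.8,0],[0,0,0],0],[[4.6,-0.8,0],[0,0,0],0],[[4.6,-0.8,0],[0,0,0],0],[[4.6,-0.8,0],[0,0,0],0]]}}

```text
t: 11.92
ee_pos: [0.4692, 0.3001, 0.3615]
tool_rot: [0.707, 0.708, -0.001, -0.0]
force: [1.5, 0.9, -1.1]
finger_gap: 0.0003
gripper_force: 0.0
```

Request:
{"op": "step_arm", "data": {"series": [[[0,0,0],[0,0,0],0],[[0,0,0],[0,0,0],0],[[0,0,0],[0,0,0],0]]}}

```text
t: 12.3
ee_pos: [0.4701, 0.2978, 0.3624]
tool_rot: [0.707, 0.707, -0.0, 0.0]
force: [-0.3, -0.1, 0.8]
finger_gap: 0.0007
gripper_force: 0.0
```

Run:
```python
from h import *
np.set_printoptions(precision=4,suppress=True)
c=capture('wrist');s=read_state();print(s['t'],s['ee_pos'])
f=c['frame'].copy();hsv=cv2.cvtColor(f,cv2.COLOR_BGR2HSV);m=cv2.inRange(hsv,(105,120,60),(130,255,255))
k,l,st,ce=cv2.connectedComponentsWithStats(m)
for i in range(1,k):
    if st[i,4]>60: print(ce[i],st[i],atz(c,ce[i],.155))
ax=np.array([.4955,.266]);th=np.radians(-58.7)
for k in range(6):
    t=th+k*np.pi/3;p=proj(c,[*(ax+.046*np.array([np.cos(t),np.sin(t)])),.137])[0];print(k,p)
    cv2.circle(f,tuple(int(i) for i in p),3,(0,255,0) if k==3 else (0,0,255),-1)
cv2.imwrite('pics/w2.png',f)
t=capture('top');print('top rotor check');cv2.imwrite('pics/t2.png',t['frame'])
```

```text
12.35 [0.4701 0.2978 0.3626]
[599.6215 139.085 ] [579  94  61  86 494] [0.7158 0.3643 0.155 ]
[364.5755 277.5429] [353 266  25  25 490] [0.5131 0.2348 0.155 ]
[626.4536 307.1475] [615 297  24  21 366] [0.7767 0.2023 0.155 ]
[624.3199 332.8732] [613 323  24  21 347] [0.7813 0.1735 0.155 ]
[621.9544 357.4894] [611 348  23  20 329] [0.7856 0.1446 0.155 ]
[534.7461 374.1865] [517 367  32  12 193] [0.6948 0.1264 0.155 ]
[515.3069 442.7723] [506 422  21  45 101] [0.6882 0.0373 0.155 ]
0 [368.7001 278.498 ]
1 [393.0371 239.5827]
2 [369.8422 199.3709]
3 [320.8492 200.4129]
4 [297.9098 241.6016]
5 [322.4815 279.4754]
top rotor check
```

View pics/w2.png

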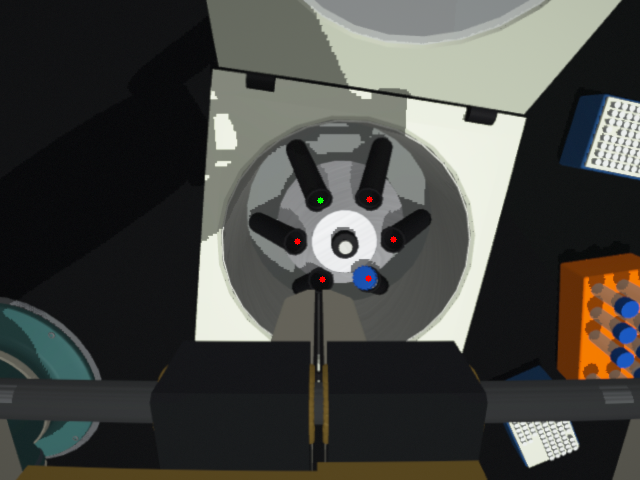

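The wrist view confirms the sleeve across from the loaded tube at pixel (321,200), which is empty, at (0.472,0.304). I'll centre, go down and hold.

Request:
{"op": "step_arm", "data": {"series": [[[0.7,0.2,0],[0,0,0],0],[[0,0,0],[0,0,0],0],[[0,0,4],[0,0,0],0],[[0,0,4],[0,0,0],0],[[0,0,4],[0,0,0],0],[[0,0,3],[0,0,0],0],[[0,0,2],[0,0,0],0],[[0,0,1.5],[0,0,0],0],[[0,0,0],[0,0,0],0],[[0,0,0],[0,0,0],0]]}}

```text
t: 13.65
ee_pos: [0.4722, 0.3059, 0.1788]
tool_rot: [0.707, 0.708, 0.001, 0.0]
force: [-0.3, 0.9, -0.2]
finger_gap: 0.0004
gripper_force: 0.0
```

Request:
{"op": "step_arm", "data": {"series": [[[0,0,0],[0,0,0],0],[[0,0,0],[0,0,0],0],[[0,0,0],[0,0,0],0],[[0,0,0],[0,0,0],0],[[0,0,0],[0,0,0],0],[[0,0,0],[0,0,0],0],[[0,0,0],[0,0,0],0],[[0,0,0],[0,0,0],0],[[0,0,0],[0,0,0],0],[[0,0,0],[0,0,0],0]]}}

```text
t: 14.9
ee_pos: [0.4718, 0.3057, 0.1777]
tool_rot: [0.707, 0.708, 0.0, 0.0]
force: [-0.4, -0.2, -0.5]
finger_gap: 0.0004
gripper_force: 0.0
```

Request:
{"op": "step_arm", "data": {"series": [[[0,0,0],[0,0,0],0],[[0,0,0],[0,0,0],0],[[0,0,0],[0,0,0],0],[[0,0,0],[0,0,0],0],[[0,0,0],[0,0,0],0],[[0,0,0],[0,0,0],0],[[0,0,0],[0,0,0],0],[[0,0,0],[0,0,0],0],[[0,0,0],[0,0,0],0],[[0,0,0],[0,0,0],0]]}}

```text
t: 16.15
ee_pos: [0.4718, 0.3057, 0.1776]
tool_rot: [0.707, 0.708, -0.0, -0.0]
force: [0.3, -0.5, 0.4]
finger_gap: 0.0002
gripper_force: 0.0
```

Held for over 2 s. I'll hold a little longer, retreat straight up, and hand in.

Request:
{"op": "step_arm", "data": {"series": [[[0,0,0],[0,0,0],0],[[0,0,0],[0,0,0],0],[[0,0,-5],[0,0,0],0],[[0,0,-5],[0,0,0],0],[[0,0,-5],[0,0,0],0],[[0,0,-5],[0,0,0],0],[[0,0,0],[0,0,0],0],[[0,0,0],[0,0,0],0],[[0,0,0],[0,0,0],0]]}}

```text
t: 17.27
ee_pos: [0.4717, 0.3056, 0.3761]
tool_rot: [0.707, 0.708, -0.001, -0.0]
force: [0.2, -0.8, 0.8]
finger_gap: 0.0005
gripper_force: 0.0
```

```bash
python3 -c "
from bench import *
print(read_state()['ee_pos']);print(job_done())"
```

```text
[0.47167712 0.30558219 0.37609126]
the job is handed in; nothing more can be done
None
```

I pointed first at tube a, the 15 mL tube in the orange rack, and then at the empty sleeve straight across from the loaded tube. Each hold was about 2.5 cm above and over two seconds, with no sign of contact in the force readings, and the job was handed in at about 17 s.

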